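# Hold the parts crate's gate open

### The arm

A 6-joint arm with a two-finger parallel gripper is mounted at the origin on a cart in front of the work surface, level with it; the furniture and walls round the work are solid. World frame = base frame: x ahead of the robot, y to its left, z up, the work surface at z = 0. Lengths are in mm, angles in rad, forces in N, time in s.
With the tool pointing down it reaches from about 300 to 775 mm from the base axis. Payload 14.6 kg.
Tool frame: the origin (TCP) lies where the fingers leave the gripper's body, on its centre line; the fingertips stand 97 mm ahead of it and the grasp point (between the pads) lies ahead of it (grip_depth is the z of the grasp point in the tool frame, in mm); z points along the fingers, y is the line along which they close (so a half turn about z gives the same grasp; the last joint's range is limited). The gripper opens to 94 mm and grips with 3 to 60 N. Pads are 16 mm wide; open, the fingers measure 119 mm over their backs; the gripper's body (75 mm by 177 mm) begins 78 mm behind the grasp point.
Start: joints at [-1.376, 0.3, 1.521, -0, 1.321, -0.067], TCP at [142.344, -531.251, 302.646] pointing down, gripper open.
Joint ranges: [-3.03, 3.03], [-0.79, 2.21], [0.23, 2.52], [-1.04, 4.18], [0, 3.07], [-2.55, 2.55]. Speed limits (rad/s): [2.22, 2.22, 2.57, 3.14, 3.14, 3.14].

### API

Orientations are given as [roll, pitch, yaw] about the fixed x, y, z axes, in that order (R = Rz(yaw) Ry(pitch) Rx(roll)).
In Python, from cell import read_state, camera, sign_off, regions_of, spot_point, grip_depth gives the robot as it stands. The module is installed in compiled form; this text tells all that it offers.
- The arm moves only by the tool send_rows, never from a script. Its argument "series" is a list of rows, each a list of 3 entries, a list of its own where there are three numbers: the shift along the world's x, y, z in mm, then the turn about the world's z in degrees, then the closure, from -1 (fully open) to 1 (shut), so that 0 is half open. A call has 1 to 12 rows; each row shifts and turns the commanded pose from where the row before left it; what a row does not reach is not made up. A row lasts 1/10 s, in which the tool goes at most 50 mm and 8.59 degrees, less where a joint would pass 70% of its speed; a pose out of reach is approached as far as the arm can. A call is refused whole if a number of a shift passes 50 or a number of a turn 8.59, either way. A call with a gripper value outside its range is refused whole. The fingers move at their own pace and stop on an object; "squeeze" is the grip in N (left out, the last holds). Time passes only in rows, so rows that do not move let the fingers close. It gives the time, the measured TCP pose, the force, the opening and the grip force at its end, in the units of the state.
- read_state(): the state, without advancing time (a new reading comes with each control period).
- camera(name): name is "scene" or "top"; returns a dict with "color" (480x640x3 uint8, blue, green, red), "fx", "fy", "cx", "cy" (pixels), "dist" ([k1, k2, p1, p2, k3] as OpenCV has them; the pictures are not rectified), "camera_from_world" (4x4, takes a point from world to camera coordinates). Camera axes: x right, y down, z forward; pixel columns grow to the right and rows downward; lengths in mm; the calibration is good to about 2 mm. A picture is of the moment at which its call begins. There is no depth.
- sign_off(): hands the job in; it is judged then, once.
Trained networks look in a picture, given as the dict that the camera call returned (one of the last four; its "shot" number tells which), for a name from the list of things; names that differ only in an ending like _2 or _b are one class to them, and where a whole thing is asked for, a point or a joint stands for the part that bears it (a point fixed in the world has none). Each returns a list of dicts, best first, with "confidence" (0 to 1); they miss things now and then, are a little off and sometimes report something else, mostly with a low value. They report only what shows in the picture. A call takes as long as a camera call. They do not tell look-alikes from the thing itself.
- regions_of(thing, picture): "mask" (480x640 bool, what is visible of it).
- spot_point(thing, picture): "point" ([x, y, z] in mm, in the coordinates of the camera as it stood for that picture, good to about 4 mm: a listed point, or the origin of a listed thing).
The state is a dict: "clock": time; "joints": joint angles; "qd": joint speeds; "effort": joint torques, N m; "eef_pos": TCP position; "eef_rot": TCP orientation; "wrist_force": force on the tool from outside, world axes, zero at the start; "moment": the same for the moment, N m; "finger_gap": finger opening in mm; "finger_force": force on a finger pad.
Only numpy, scipy, OpenCV 4.12 (cv2) and the standard library are available. Lean on these libraries where they do the work, as an engineer would, in place of code of your own. Each camera call takes 0.05 s, during which the arm holds its last target. There are 200 camera calls.

### The job

The lamp parts in the blue crate are to be fetched out, so get its gate open: push the cardboard box that stands in the way of the gate along the bench into the yellow taped square (do not lift or tip it), then squeeze the red catch all the way in and after it the yellow one. Swing the gate by its black handle past its detent until it stands about square to the crate's front, and finish while the fingers are still holding it wide open, because its spring would pull it back. Leave the tape roll, tape measure, jar and lamp holder where they are.

Things in the scene. Friction and masses are not known exactly. Their poses are not given: they have to be found in the camera images.
- crate: Blue open crate, fixed, 120 mm high, 248 wide (y), 170 deep (its x, 0 to 170). Origin on the bench under the middle of the gate opening; x points into the crate, away from the robot (yaw within 0.19 rad), y to its left. A dark header bar, 16 mm deep, top at 120 mm, runs over the gate and carries both catches. A spring housing sticks out at the hinge to y +190 mm.
- gate (a joint): Gate angle, rad: 0 shut, grows as the free right end swings out towards the robot and round to the left; stop at 1.7. Each catch blocks it until squeezed in. A spring pulls it shut (0.07 N m at 0, 0.23 at 1.3 rad); a detent hump at about 0.4 to 1.0 needs a few N more at the handle. Square to the front is 1.57, over 1.2 is wide open; let go there, it swings back to the detent.
- gate_leaf: The grey gate leaf with its wire mesh and black handle, 224 mm wide, 85 mm high, 10 mm thick. Its origin is on the hinge line at bench level. Shut, its axes lie along those of the crate; it turns with the gate.
- gate_hinge (a point): Point on the vertical hinge line at bench level, at x 0, y +120 mm in the crate's frame.
- gate_handle (a point): Middle of the handle's free upper part, 125 mm above the bench: an upright round black bar, 15 mm thick, top at 150 mm, free from 85 mm up, its axis 60 mm before the gate leaf and 180 mm from the hinge line (x -60, y -180 mm in the leaf's frame). Can be pinched from above.
- red_squeeze (a point): Midway between the RED catch's two ears before squeezing, 146 mm above the bench. It stands on the header, 65 mm left or right of the middle (places change). Ears: upright, 6 mm thick, 18 mm wide along crate x, free from 129 to 156 mm above the bench, side by side along the crate's y, 44 mm over the outer faces. The +y ear is fixed, the -y ear slides.
- red_catch (a joint): Travel of the red catch's sliding ear towards the fixed ear (crate +y): 0 latched (starts 0 to 2 mm), 14 mm fully in (ears then 30 mm over the outer faces). Slides with 4 N friction and stays where it is left. The gate is freed beyond 11 mm.
- yellow_squeeze (a point): The same point of the YELLOW catch, which is alike and stands on the other place.
- yellow_catch (a joint): Travel of the yellow catch's sliding ear, like the red one's.
- parts_box: Open cardboard box full of nuts, loose, about 0.7 kg, standing in front of the gate. Walls as felt: x -41 to +46 mm, y -55 to +56 mm from the origin (centre of underside), 79 mm high. Its yaw is within 0.4 rad of the world's.
- parking: Square marked on the bench with yellow tape (flat, nothing to bump into), to the right of where the box stands, 181 mm inside the tape, 219 mm outside; origin at its centre on the bench.
- tape_roll: ring of masking tape lying flat, 90 mm across, 25 mm high; a bystander, loose, origin at its underside's centre.
- tape_measure: yellow tape measure lying, 64x71x35 mm; a bystander, loose, origin at its underside's centre.
- nut_jar: glass jar of nuts, 69 mm across, 98 mm high; a bystander, loose, origin at its underside's centre.
- lamp_holder: cream lamp holder standing, 37 mm across, 47 mm high; a bystander, loose, origin at its underside's centre.
Not all that is in view belongs to the job. What is shaped like the parts_box but green is not meant.

How it is judged (in metres and radians):
On the way, in this order (a step that is already met when the one before it is completed fails the run):
1. the cardboard box stands in the taped square (x of parts_box in the frame of parking between -0.046 and 0.046 m and y of parts_box in the frame of parking between -0.046 and 0.046 m and linear speed of parts_box below 0.02 m/s), for 0.2 s.
2. the red catch is squeezed in (value of joint red_catch above 0.0115 m), for 0.1 s.
3. then the yellow catch is squeezed in (value of joint yellow_catch above 0.0115 m), for 0.1 s.
4. the gate has swung past its detent (value of joint gate above 1 rad), for 0.05 s.
At the end, for the whole second after the job is handed in: The gate stands still, open by more than 1.2 rad, held there by the fingers (contact of at least 0.4 N, the box not propping it), both catches are in by more than 11.5 mm, and the box rests in the taped square, its centre within 46 mm of the square's centre along each of its sides (all of step 1 and value of joint gate above 1.2 rad and contact force between the fingers and gate_leaf above 0.4 N and contact force between parts_box and gate_leaf below 0.2 N and velocity of joint gate between -0.1 and 0.1 rad/s and value of joint each of red_catch, yellow_catch above 0.0115 m); the arm keeps its last pose, push and grip.
It fails at once if the yellow catch is squeezed in before the red one (value of joint yellow_catch above 0.008 m and value of joint red_catch below 0.0105 m).
It fails at once if the cardboard box is lifted or tipped (height (world z) of parts_box above 0.02 m or angle between parts_box's own z axis and vertical above 0.25 rad).
It fails at once if a bystander is moved by more than 30 mm or knocked over (distance of any of tape_roll, tape_measure, nut_jar, lamp_holder from where it was at the start of the episode above 0.03 m or angle between any of tape_roll, tape_measure, nut_jar, lamp_holder's own z axis and vertical above 0.5 rad).
It also fails if it takes over 72 s, if anything falls off the work surface, if the arm or the gripper's body presses on something with over 40 N, if the wrist force passes 120 N, or if a joint passes its speed limit or range.

## Working session

There is one attempt and no reset: what is moved stays moved. The work goes in short steps, Python scripts to look and compute and a tool call to move; the robot and the scene stay as the last step left them, time stands still between calls to the robot, and variables do not carry over. Pictures are saved under pics/ and viewed, at most 10 in all, crops included, and the job is handed in when it is done.

Besides the shell and the picture viewer there is one more tool, called as a command line: name --argument value ..., lists and objects as JSON in quotes. send_rows: Moves the arm, as the interface text tells. Its arguments: {"type":"object","properties":{"series":{"type":"array"},"squeeze":{"type":"number"}},"required":["series"]}

```bash
mkdir -p pics; cat > h.py <<'E'
import numpy as np, cv2
from cell import *
def world(p,pic):
    T=np.linalg.inv(np.array(pic["camera_from_world"])); return (T@np.append(p,1))[:3]
def ray(u,v,pic,z):
    K=np.array([[pic["fx"],0,pic["cx"]],[0,pic["fy"],pic["cy"]],[0,0,1]])
    q=cv2.undistortPoints(np.array([[[u,v]]],float),K,np.array(pic["dist"],float))[0,0]
    T=np.linalg.inv(np.array(pic["camera_from_world"])); d=T[:3,:3]@[q[0],q[1],1]; o=T[:3,3]
    return o+d*(z-o[2])/d[2]
def proj(P,pic):
    K=np.array([[pic["fx"],0,pic["cx"]],[0,pic["fy"],pic["cy"]],[0,0,1]])
    T=np.array(pic["camera_from_world"]); r,_=cv2.Rodrigues(T[:3,:3])
    return cv2.projectPoints(np.array(P,float).reshape(-1,1,3),r,T[:3,3],K,np.array(pic["dist"],float))[0][:,0]
E
python3 - <<'E'
from h import *
s=read_state(); print(s, grip_depth if not callable(grip_depth) else grip_depth())
for n in ("scene","top"):
    p=camera(n); cv2.imwrite(f"pics/{n}0.png",p["color"])
    print(n,np.linalg.inv(np.array(p["camera_from_world"]))[:3,3].round())
    for t in ["crate","gate_hinge","gate_handle","red_squeeze","yellow_squeeze","parts_box","parking","tape_roll","tape_measure","nut_jar","lamp_holder"]:
        print(t,[(world(r["point"],p).round().tolist(),round(r["confidence"],2)) for r in spot_point(t,p)][:3])
E
```

```text
{'clock': 0.0, 'joints': array([-1.37564882e+00,  3.00478845e-01,  1.52157051e+00,  1.83714966e-05,
        1.32066733e+00, -6.66188330e-02]), 'qd': array([-0.00093223,  0.00029645, -0.00067174, -0.00097114,  0.00164459,
        0.00078081]), 'effort': array([ 9.23306798e-04, -5.31810522e+01, -3.52738094e+01,  7.09072757e-02,
        2.43613205e-02, -9.02736565e-05]), 'eef_pos': array([ 142.29570419, -531.12809978,  302.08648221]), 'eef_rot': array([-3.14047229e+00, -9.25818058e-05,  2.61761735e-01]), 'wrist_force': array([ 0.95713955, -0.06534833,  0.2000261 ]), 'moment': array([ 0.00416808, -0.00842714,  0.01839603]), 'finger_force': 0.0, 'finger_gap': 93.98853864879686} 78.39999999999999
scene [-773. -779.  880.]
crate [([636.0, 91.0, -1.0], 0.85)]
gate_hinge [([622.0, 212.0, -2.0], 0.73)]
gate_handle [([583.0, 22.0, 123.0], 0.69)]
red_squeeze [([625.0, 156.0, 141.0], 0.68)]
yellow_squeeze [([647.0, 28.0, 145.0], 0.48)]
parts_box [([470.0, 69.0, -0.0], 0.87), ([479.0, -375.0, -1.0], 0.76), ([716.0, -333.0, -5.0], 0.6)]
parking []
tape_roll [([443.0, 443.0, 0.0], 0.49)]
tape_measure []
nut_jar [([724.0, -103.0, 0.0], 0.93)]
lamp_holder [([687.0, -193.0, -5.0], 0.59)]
top [ 422.   68. 1547.]
crate [([636.0, 91.0, -2.0], 0.94), ([446.0, 442.0, 3.0], 0.66), ([598.0, 361.0, -1.0], 0.43)]
gate_hinge [([625.0, 215.0, -5.0], 0.9)]
gate_handle [([582.0, 27.0, 122.0], 0.66), ([472.0, 72.0, 0.0], 0.57)]
red_squeeze [([600.0, 360.0, -4.0], 0.53), ([478.0, 74.0, -2.0], 0.45)]
yellow_squeeze [([641.0, 30.0, 148.0], 0.51)]
parts_box [([481.0, -368.0, -2.0], 0.72), ([476.0, 75.0, -1.0], 0.56)]
parking []
tape_roll [([446.0, 442.0, 2.0], 0.61)]
tape_measure [([601.0, 361.0, -2.0], 0.97)]
nut_jar [([723.0, -97.0, -6.0], 0.89), ([599.0, 359.0, -2.0], 0.18)]
lamp_holder [([688.0, -190.0, -6.0], 0.58), ([635.0, 90.0, -0.0], 0.4)]
```

View pics/scene0.png

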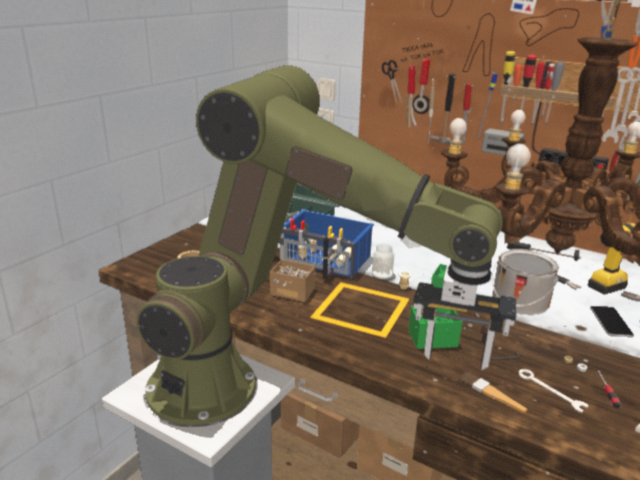

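View pics/top0.png

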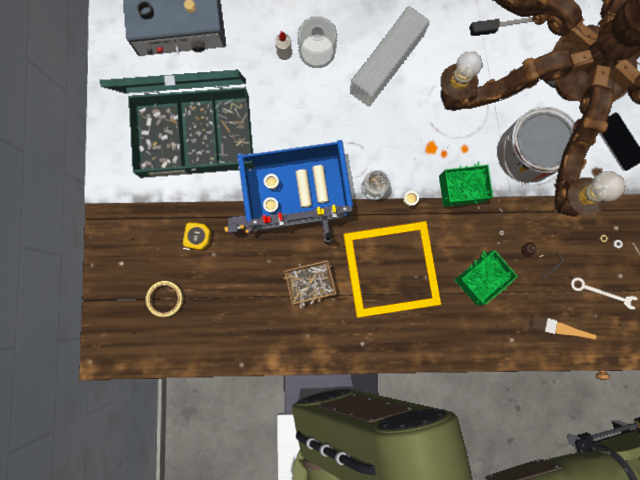

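The cardboard box is the brown one at top (310,284). The green look-alikes are at (487,277) and (466,185). The taped square is at (392,269), the red catch at about (272,218), the yellow one at (326,211) and the handle at (327,236). I'll confirm with one crop and measure.

```bash
python3 - <<'E'
from h import *
p=camera("top"); c=p["color"]; 
cv2.imwrite("pics/crop1.png",cv2.resize(c[130:330,220:460],None,fx=3.2,fy=3,interpolation=cv2.INTER_CUBIC))
h=cv2.cvtColor(c,cv2.COLOR_BGR2HSV)
m=cv2.inRange(h,(20,180,150),(32,255,255)); m[:, :335]=0; m[:,450:]=0; m[:215]=0;m[325:]=0
r=cv2.minAreaRect(cv2.findNonZero(m)); b=cv2.boxPoints(r)
P=np.array([ray(u,v,p,0) for u,v in b]); print("parking",P.round(),P.mean(0).round())
print(np.degrees(np.arctan2(*(P[1]-P[0])[[1,0]])))
for r_ in regions_of("parts_box",p):
    mm=r_["mask"].astype(np.uint8); ys,xs=np.nonzero(mm); print("box",xs.mean(),ys.mean(),r_["confidence"])
    if xs.mean()<335 :
        b=cv2.boxPoints(cv2.minAreaRect(cv2.findNonZero(mm))); Q=np.array([ray(u,v,p,79) for u,v in b]); print(Q.round(),Q.mean(0).round())
h1=[];h2=[]
for i in range(4):
  for n in("top","scene"):
    q=camera(n)
    for t in("gate_hinge","crate","red_squeeze","yellow_squeeze","gate_handle","parts_box"):
        for r in spot_point(t,q): 
            w=world(r["point"],q)
            if r["confidence"]>.4: h1.append((t,n,w.round().tolist()))
for x in sorted(h1): print(x)
E
```

```text
parking [[ 604.  -16.    0.]
 [ 636. -239.    0.]
 [ 415. -264.    0.]
 [ 385.  -45.    0.]] [ 510. -141.    0.]
-81.9940912484349
box 485.6507537688442 277.41407035175877 0.84
box 465.5603402445508 185.14407230196704 0.8
box 310.0613924050633 282.4284810126582 0.63
[[503. 138.  79.]
 [534.  30.  79.]
 [444.   4.  79.]
 [413. 112.  79.]] [473.  71.  79.]
('crate', 'scene', [634.0, 88.0, 1.0])
('crate', 'scene', [636.0, 93.0, 2.0])
('crate', 'scene', [637.0, 91.0, -1.0])
('crate', 'scene', [638.0, 90.0, -2.0])
('crate', 'top', [632.0, 91.0, -4.0])
('crate', 'top', [633.0, 93.0, -3.0])
('crate', 'top', [635.0, 91.0, -1.0])
('crate', 'top', [636.0, 94.0, -3.0])
('gate_handle', 'scene', [584.0, 21.0, 122.0])
('gate_handle', 'scene', [585.0, 24.0, 122.0])
('gate_handle', 'scene', [586.0, 22.0, 122.0])
('gate_handle', 'scene', [586.0, 23.0, 122.0])
('gate_handle', 'top', [471.0, 72.0, -2.0])
('gate_handle', 'top', [581.0, 24.0, 123.0])
('gate_handle', 'top', [582.0, 23.0, 124.0])
('gate_handle', 'top', [583.0, 26.0, 126.0])
('gate_handle', 'top', [584.0, 23.0, 122.0])
('gate_handle', 'top'
[... 1598 characters left out ...]
ze', 'scene', [627.0, 159.0, 143.0])
('red_squeeze', 'top', [445.0, 444.0, 0.0])
('red_squeeze', 'top', [628.0, 162.0, 143.0])
('red_squeeze', 'top', [629.0, 159.0, 141.0])
('red_squeeze', 'top', [629.0, 160.0, 142.0])
('red_squeeze', 'top', [629.0, 160.0, 145.0])
('red_squeeze', 'top', [631.0, 93.0, -0.0])
('yellow_squeeze', 'scene', [645.0, 28.0, 143.0])
('yellow_squeeze', 'scene', [645.0, 28.0, 144.0])
('yellow_squeeze', 'scene', [645.0, 29.0, 147.0])
('yellow_squeeze', 'scene', [646.0, 31.0, 146.0])
('yellow_squeeze', 'top', [642.0, 28.0, 145.0])
('yellow_squeeze', 'top', [644.0, 28.0, 146.0])
('yellow_squeeze', 'top', [644.0, 31.0, 147.0])
('yellow_squeeze', 'top', [646.0, 28.0, 145.0])
```

View pics/crop1.png

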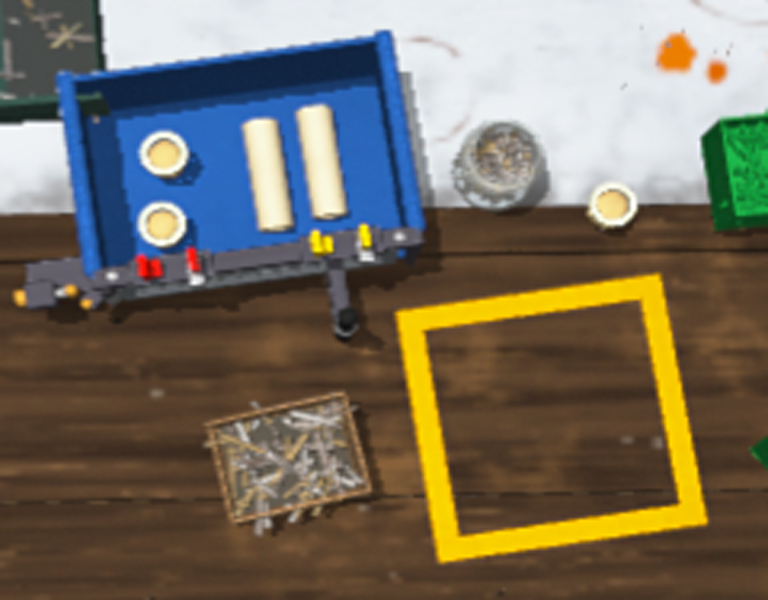

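The crop confirms it: the brown cardboard box at crop (290,455) faces the handle (345,320), the taped square lies to its right at (550,415), and red is the left catch and yellow the right. I'll move to the box's left side and push with two fingers spread along that face.

send_rows --series '[[[35,35,0],5.2,-0.1],[[35,35,0],5.2,-0.1],[[35,35,0],5.2,-0.1],[[35,35,0],5.2,-0.1],[[35,35,0],5.2,-0.1],[[35,35,0],5.2,-0.1],[[35,35,0],5.2,-0.1],[[35,35,0],5.2,-0.1],[[3,46,0],5.2,-0.1],[[3,46,0],5.2,-0.1],[[3,46,0],5.2,-0.1],[[3,46,0],5.2,-0.1]]' --squeeze 30

```text
clock: 5.3
eef_pos: [434.1, -65.4, 302.8]
eef_rot: [3.141, -0.0, 1.355]
wrist_force: [0.3, -0.2, 0.6]
finger_gap: 51.9
finger_force: 0.0
```

send_rows --series '[[[3,46,0],5.2,-0.1],[[2,46,0],5.2,-0.1],[[2,46,0],5.2,-0.1],[[2,46,0],5.2,-0.1],[[0,46,0],5.2,-0.1],[[0,0,-40],0,-0.1],[[0,0,-40],0,-0.1],[[0,0,0],0,-0.1]]'

```text
clock: 6.1
eef_pos: [441.7, 162.6, 218.8]
eef_rot: [-3.134, 0.0, 1.805]
wrist_force: [0.3, 0.2, 0.3]
finger_gap: 51.8
finger_force: 0.0
```

send_rows --series '[[[0,0,-32],0,-0.1],[[0,0,-32],0,-0.1],[[0,0,0],0,-0.1],[[4,-14,0],0,-0.1],[[3,-10,0],0,-0.1],[[2,-10,0],0,-0.1],[[2,-12,0],0,-0.1],[[3,-15,0],0,-0.1],[[3,-15,0],0,-0.1],[[3,-15,0],0,-0.1],[[3,-15,0],0,-0.1],[[0,0,0],0,-0.1]]'

```text
clock: 7.3
eef_pos: [466.7, 55.2, 159.2]
eef_rot: [3.141, 0.0, 1.803]
wrist_force: [-0.7, -0.5, 0.2]
finger_gap: 51.8
finger_force: 0.0
```

```bash
cat > box.py <<'E'
from h import *
import sys
p=camera("top"); cv2.imwrite(f"pics/{sys.argv[1]}.png",cv2.resize(p["color"][130:330,220:460],None,fx=3.2,fy=3))
for r in spot_point("parts_box",p): print(world(r["point"],p).round(),r["confidence"])
for r_ in regions_of("parts_box",p):
    mm=r_["mask"].astype(np.uint8); ys,xs=np.nonzero(mm)
    if xs.mean()<440:
        b=cv2.boxPoints(cv2.minAreaRect(cv2.findNonZero(mm))); Q=np.array([ray(u,v,p,79) for u,v in b]); print(Q.round().tolist(),Q.mean(0).round())
E
python3 box.py push1
```

```text
[ 480. -370.   -1.] 0.89
[487.  -8.  -0.] 0.88
[ 723. -328.   -3.] 0.75
[597. 360.  -3.] 0.38
[[699.0, -167.0, 79.0], [698.0, -202.0, 79.0], [660.0, -201.0, 79.0], [661.0, -166.0, 79.0]] [ 679. -184.   79.]
[[528.0, 30.0, 79.0], [548.0, -51.0, 79.0], [460.0, -72.0, 79.0], [440.0, 9.0, 79.0]] [494. -21.  79.]
[[594.0, -12.0, 79.0], [626.0, -221.0, 79.0], [415.0, -247.0, 79.0], [385.0, -41.0, 79.0]] [ 505. -130.   79.]
[[619.0, 200.0, 79.0], [644.0, -13.0, 79.0], [579.0, -20.0, 79.0], [554.0, 192.0, 79.0]] [599.  90.  79.]
```

View pics/push1.png

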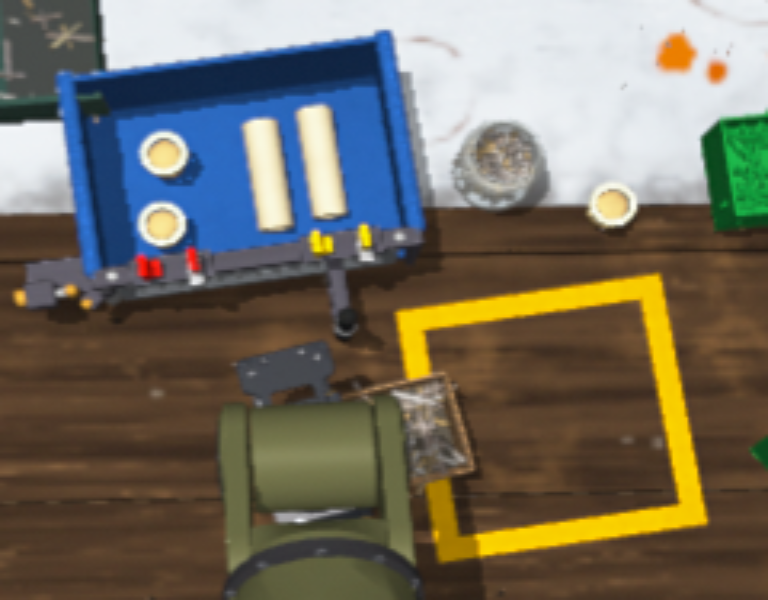

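The box has slid straight to about (487,-8), with its right edge inside the tape at crop (465,430). I'll push on.

send_rows --series '[[[2,-12,0],0,-0.1],[[2,-16,0],0,-0.1],[[3,-16,0],0,-0.1],[[3,-16,0],0,-0.1],[[3,-16,0],0,-0.1],[[3,-16,0],0,-0.1],[[3,-16,0],0,-0.1],[[2,-12,0],0,-0.1],[[1,-8,0],0,-0.1],[[1,-5,0],0,-0.1],[[0,0,0],0,-0.1],[[0,0,0],0,-0.1]]'

```text
clock: 8.65
eef_pos: [489.3, -76.2, 158.5]
eef_rot: [-3.141, 0.0, 1.805]
wrist_force: [0.9, 0.3, 0.7]
finger_gap: 51.8
finger_force: 0.0
```

send_rows --series '[[[-4,18,0],0,-0.1],[[-4,18,10],0,-0.1],[[0,10,40],0,-0.1],[[0,10,40],0,-0.1],[[0,20,40],-8,-0.1],[[0,0,0],-8,-0.1]]'

```text
clock: 9.25
eef_pos: [482.3, 1.4, 293.7]
eef_rot: [3.133, 0.0, 1.522]
wrist_force: [0.1, 1.0, -1.2]
finger_gap: 52.0
finger_force: 0.0
```

```bash
python3 box.py push2; python3 -c "
from h import *
q=camera('scene')
for r in spot_point('parts_box',q): print(world(r['point'],q).round(),r['confidence'])"
```

```text
[ 481. -366.   -1.] 0.84
[ 720. -326.    1.] 0.66
[ 510. -135.   -3.] 0.63
[[544.0, -83.0, 79.0], [570.0, -182.0, 79.0], [479.0, -205.0, 79.0], [453.0, -106.0, 79.0]] [ 512. -144.   79.]
[ 718. -331.   -4.] 0.86
[ 510. -141.   -1.] 0.85
[ 478. -374.   -0.] 0.63
```

View pics/push2.png

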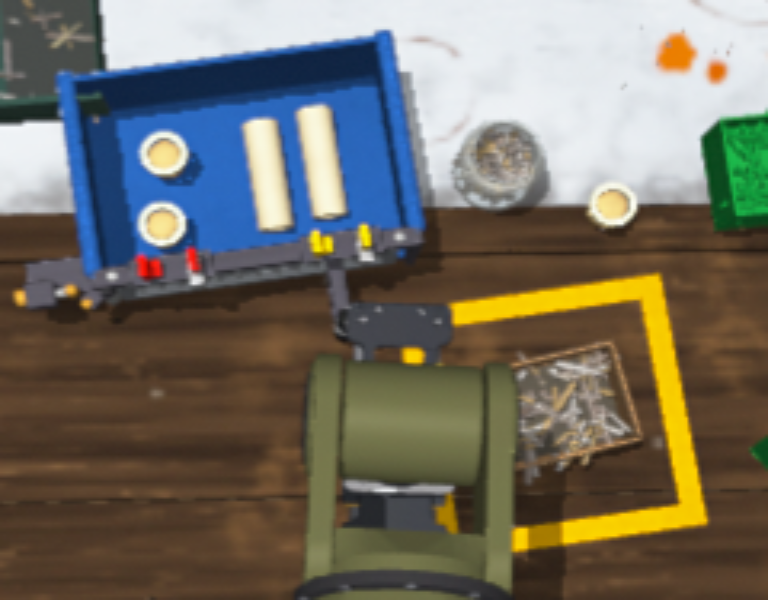

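The box stands centred in the square, measured at about (510,-139) against the square's (510,-141). Next I go above the red catch with the fingers closing along the crate's y.

send_rows --series '[[[14,16,0],-8,-0.4],[[14,16,0],-8,-0.4],[[14,16,0],-8,-0.4],[[14,16,0],-8,-0.4],[[14,16,0],-8,-0.4],[[15,16,0],-8,-0.4],[[15,15,0],-8,-0.4],[[15,15,0],-8,-0.4],[[15,15,0],-8,-0.4],[[15,16,0],-8,-0.4],[[0,0,0],0,-0.4],[[0,0,0],0,-0.4]]' --squeeze 25

```text
clock: 10.7
eef_pos: [626.2, 156.4, 287.3]
eef_rot: [3.141, 0.002, 0.134]
wrist_force: [0.6, -0.2, -0.4]
finger_gap: 65.8
finger_force: 0.0
```

send_rows --series '[[[1,3,-30],0,-0.4],[[0,0,-26],0,-0.4],[[0,0,0],0,-0.4]]'

```text
clock: 11.0
eef_pos: [626.0, 158.7, 229.0]
eef_rot: [3.141, 0.006, 0.132]
wrist_force: [0.2, 0.3, -0.0]
finger_gap: 65.9
finger_force: 0.0
```

```bash
python3 - <<'E'
from h import *
q=camera('scene'); c=q["color"][190:300,240:400]
cv2.imwrite("pics/red1.png",cv2.resize(c,None,fx=5,fy=5,interpolation=cv2.INTER_CUBIC))
for t in("red_squeeze",):
  for r in spot_point(t,q): print(world(r['point'],q).round(),r['confidence'])
print(read_state()["eef_pos"],read_state()["wrist_force"])
E
```

```text
[630. 157. 143.] 0.48
[627.24949184 159.16977082 233.33121544] [-0.61892423 -0.86458561  0.41291241]
```

View pics/red1.png

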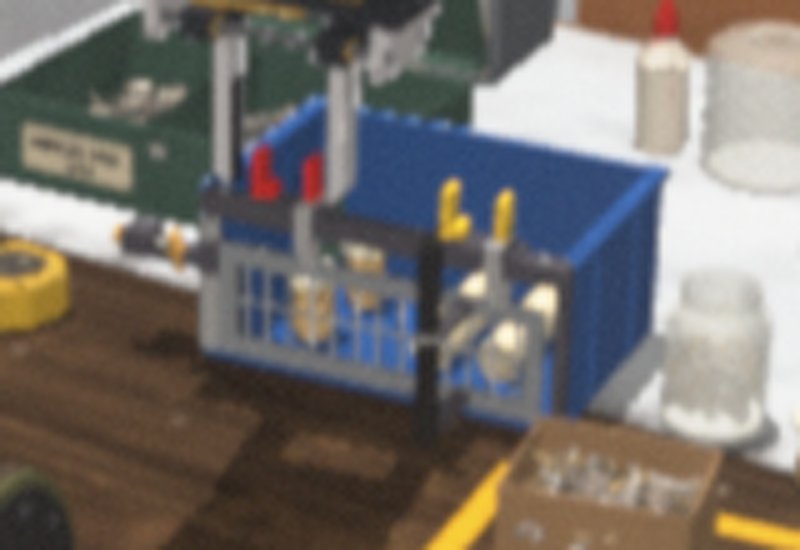

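The red ears at crop (265,175) and (313,178) sit between the fingers. I'll close while easing 7 mm towards the fixed ear.

send_rows --series '[[[0,0,0],0,0.05],[[0,1,0],0,0.15],[[0,2,0],0,0.25],[[0,2,0],0,0.35],[[-1,2,0],0,0.45],[[0,0,0],0,0.5],[[0,0,0],0,0.5],[[0,0,0],0,0.5],[[0,0,0],0,0.5]]' --squeeze 25

```text
clock: 12.0
eef_pos: [627.1, 165.0, 233.3]
eef_rot: [3.138, -0.002, 0.128]
wrist_force: [4.3, -14.5, 4.9]
finger_gap: 29.3
finger_force: 25.0
```

Red is fully in, since the gap is 29 mm against the 30 expected. Now the yellow catch.

send_rows --series '[[[0,0,0],0,-0.2],[[0,-4,0],0,-0.4],[[0,0,30],0,-0.4],[[0,0,25],0,-0.4],[[5,-44,0],0,-0.4],[[5,-44,0],0,-0.4],[[6,-44,0],0,-0.4],[[0,0,0],0,-0.4],[[1,0,-30],0,-0.4],[[0,0,-25],0,-0.4],[[0,0,0],0,-0.4]]'

```text
clock: 13.1
eef_pos: [642.2, 31.5, 229.1]
eef_rot: [-3.14, 0.006, 0.13]
wrist_force: [0.2, -0.9, 0.0]
finger_gap: 65.9
finger_force: 0.0
```

```bash
python3 - <<'E'
from h import *
q=camera('scene'); c=q["color"][190:300,240:400]
cv2.imwrite("pics/yel1.png",cv2.resize(c,None,fx=5,fy=5,interpolation=cv2.INTER_CUBIC))
print(read_state()["eef_pos"],read_state()["wrist_force"])
E
```

```text
[642.91764644  31.49617825 231.58685749] [0.12200076 0.32393982 0.53650216]
```

View pics/yel1.png

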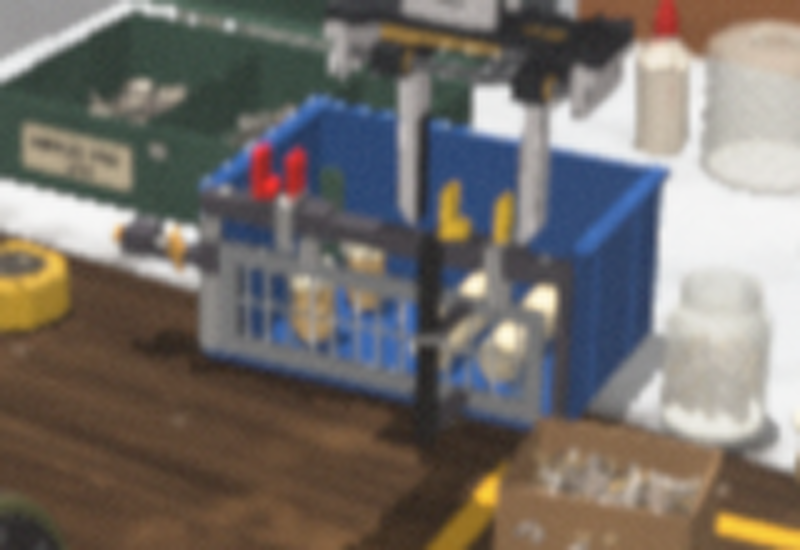

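The red ears at crop (265,170) and (295,170) are now close together. The yellow ears at (452,208) and (503,215) sit between the fingers.

send_rows --series '[[[1,0,0],0,0.05],[[0,0,0],0,0.15],[[0,1,0],0,0.25],[[0,2,0],0,0.35],[[0,2,0],0,0.45],[[0,0,0],0,0.5],[[0,0,0],0,0.5],[[0,0,0],0,0.5],[[0,0,0],0,0.5]]' --squeeze 25

```text
clock: 14.05
eef_pos: [644.5, 35.8, 233.5]
eef_rot: [3.141, -0.001, 0.129]
wrist_force: [-1.6, -3.6, 5.9]
finger_gap: 29.4
finger_force: 25.0
```

Yellow is in as well (29.4 mm). Next I pinch the handle from above with the fingers closing along the swing direction.

send_rows --series '[[[0,0,0],0,-0.2],[[0,-4,0],0,-0.4],[[0,0,30],0,-0.4],[[0,0,30],0,-0.4],[[-10,0,0],8.3,-0.1],[[-10,-2,0],8.3,-0.1],[[-10,-2,0],8.3,-0.1],[[-10,-2,0],8.3,-0.1],[[-10,-1,0],8.3,-0.1],[[-10,-1,0],8.3,-0.1],[[0,0,0],8.3,-0.1],[[0,0,0],8.3,-0.1]]'

```text
clock: 15.25
eef_pos: [584.1, 23.8, 292.6]
eef_rot: [-3.141, -0.0, 1.294]
wrist_force: [0.6, -1.2, -1.5]
finger_gap: 51.9
finger_force: 0.0
```

send_rows --series '[[[0,0,0],8.3,-0.1],[[0,0,0],8.0,-0.1],[[0,0,0],0,-0.1]]'

```text
clock: 15.55
eef_pos: [584.3, 23.8, 292.4]
eef_rot: [-3.141, -0.0, 1.575]
wrist_force: [-0.6, -0.1, -0.4]
finger_gap: 51.9
finger_force: 0.0
```

```bash
python3 - <<'E'
from h import *
s=read_state(); print(s["eef_pos"],s["eef_rot"],s["joints"].round(2))
for n in("scene","top"):
  q=camera(n)
  for r in spot_point("gate_handle",q): print(n,world(r['point'],q).round(),r['confidence'])
E
```

```text
[584.29006136  23.78377994 292.42459701] [-3.14120272e+00 -3.49156591e-04  1.57491155e+00] [-0.02  0.39  1.43  0.    1.33 -0.03]
scene [585.  21. 122.] 0.68
```

send_rows --series '[[[0,0,-35],0,-0.1],[[0,-1,-35],0,-0.1],[[0,0,-19],0,-0.1],[[0,0,0],0,0.3],[[0,0,0],0,0.8],[[0,0,0],0,0.8],[[0,0,0],0,0.8],[[0,0,0],0,0.8]]' --squeeze 30

```text
clock: 16.55
eef_pos: [584.5, 22.7, 204.5]
eef_rot: [3.14, -0.0, 1.572]
wrist_force: [-1.4, -0.6, 1.0]
finger_gap: 15.0
finger_force: 0.9
```

```bash
python3 -c "
import numpy as np
h=np.array([621,210.]);r=np.array([584.5,22.7])-h;R=np.hypot(*r);a0=np.arctan2(r[1],r[0]);print(R,np.degrees(a0))
p=np.array([584.5,22.7])
for t in list(np.arange(6,91,6)):
    a=a0-np.radians(t);q=h+R*np.array([np.cos(a),np.sin(a)]);d=(q-p).round();print(t,d,q.round());p=p+d"
```

```text
190.82332142586768 -101.02728343938897
6 [-19.   5.] [565.  28.]
12 [-19.   7.] [546.  34.]
18 [-18.   8.] [528.  43.]
24 [-17.  11.] [511.  54.]
30 [-16.  12.] [496.  66.]
36 [-14.  14.] [481.  80.]
42 [-13.  16.] [469.  95.]
48 [-11.  16.] [457. 112.]
54 [-9. 18.] [448. 129.]
60 [-8. 18.] [441. 148.]
66 [-5. 19.] [435. 167.]
72 [-4. 20.] [432. 187.]
78 [-1. 20.] [430. 207.]
84 [ 0. 20.] [431. 227.]
90 [ 3. 20.] [434. 246.]
```

send_rows --series '[[[-19,5,0],-5,1],[[-19,7,0],-5,1],[[-18,8,0],-5,1],[[-17,11,0],-5,1],[[0,0,0],0,1]]' --squeeze 40

```text
clock: 17.05
eef_pos: [510.1, 54.0, 204.5]
eef_rot: [3.141, 0.001, 1.221]
wrist_force: [-2.6, -7.8, 0.4]
finger_gap: 14.4
finger_force: 40.0
```

send_rows --series '[[[-16,12,0],-5,1],[[-14,14,0],-5,1],[[-13,16,0],-5,1],[[-11,16,0],-5,1],[[-9,18,0],-5,1],[[-8,18,0],-5,1],[[0,0,0],0,1]]'

```text
clock: 17.75
eef_pos: [439.3, 148.9, 204.3]
eef_rot: [-3.141, 0.001, 0.698]
wrist_force: [-6.1, -4.5, 6.4]
finger_gap: 14.0
finger_force: 40.0
```

send_rows --series '[[[-5,19,0],-5,1],[[-4,20,0],-5,1],[[-1,20,0],-5,1],[[0,20,0],-5,1],[[2,15,0],-4,1],[[0,0,0],0,1],[[0,0,0],0,1],[[0,0,0],0,1]]'

```text
clock: 18.55
eef_pos: [431.7, 242.1, 204.3]
eef_rot: [-3.141, 0.001, 0.281]
wrist_force: [-10.7, -0.2, 7.9]
finger_gap: 14.2
finger_force: 40.0
```

```bash
python3 - <<'E'
from h import *
q=camera('scene'); c=cv2.resize(q["color"][190:330,230:420],None,fx=4,fy=4)
t=camera('top')["color"][130:330,200:440]; 
cv2.imwrite("pics/gate.png",c); cv2.imwrite("pics/gatetop.png",cv2.resize(t,None,fx=3,fy=3))
for r in spot_point("parts_box",q): print(world(r['point'],q).round(),r['confidence'])
for r in spot_point("gate_handle",q): print(world(r['point'],q).round(),r['confidence'])
s=read_state();print(s["eef_pos"],s["finger_gap"],s["finger_force"],s["wrist_force"])
E
```

```text
[ 509. -141.    1.] 0.95
[ 480. -374.   -0.] 0.91
[ 719. -333.   -5.] 0.83
[433. 237. 127.] 0.62
[431.678517   241.97207115 204.34068606] 14.153380910341728 40.00229001045227 [-10.08359012   0.09828147   7.96976026]
```

View pics/gate.png

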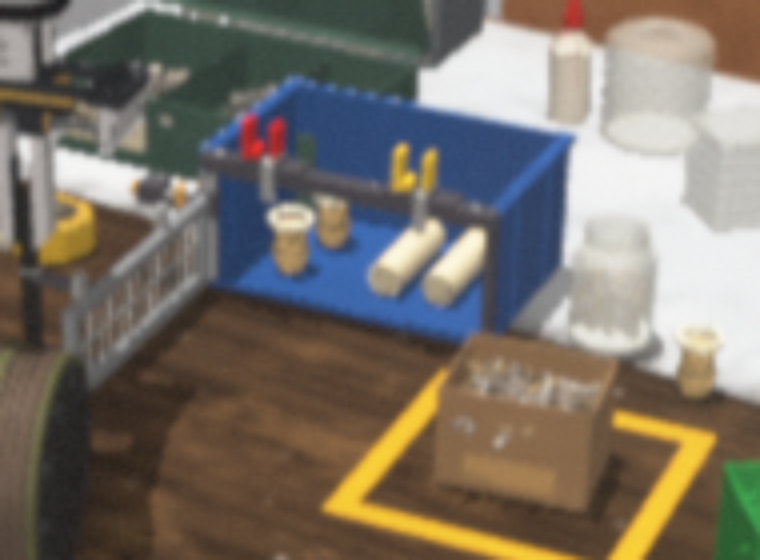

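View pics/gatetop.png

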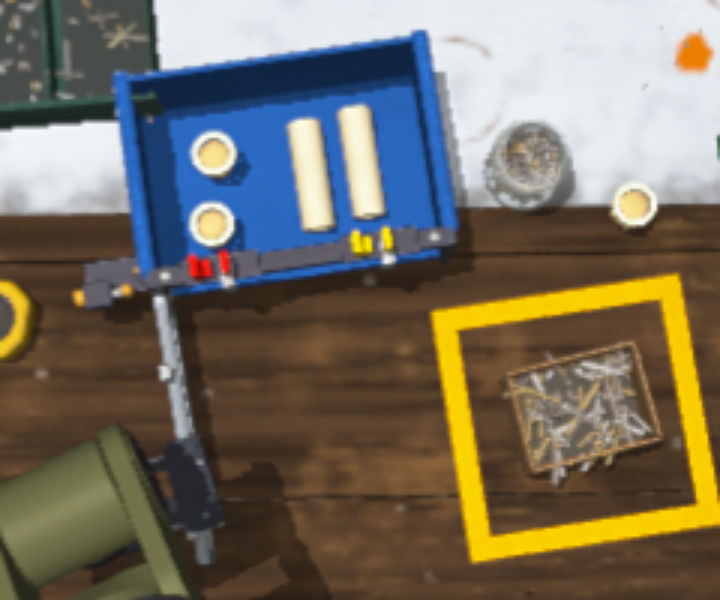

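The gate stands square to the front, running from the hinge at top crop (160,290) to (205,560). Both catches are in, the fingers hold the handle at 40 N, and the box is centred in the tape. Handing in.

```bash
python3 -c "
from cell import *
print(sign_off())"
```

```text
the job is handed in; nothing more can be done
None
```

I handed the job in at about 19 s of the 72 s allowed; no verdict came back. In the last check the box stood in the taped square, the red and then the yellow catch had been squeezed in, and the fingers were holding the gate open at about 90°.

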